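# Slide the parts tray onto the right runners of the bench rack

## Task

Put the sheet-metal parts tray back in the bench rack: slide it from the front onto the lowest pair of runners that clears whatever is standing in the bottom of the rack, and push it home until the roller catch drops into the notch in its edge, then let go. Feel your way and push gently - never ram the tray against the rack or its stop - and leave the jar, the tin and the wood offcut where they are.

Things in the scene. Friction and masses are not known exactly. Their poses are not given: they have to be found in the camera images.
- tray_grip (a point): Centre of the wooden carrying bar of the loose tray, where to hold it. Bar 97 mm long (x), 10 thick (y), 18 high (z), 52 mm above the tray's underside, on straps at x = +-50 mm. x points to the tray's leading edge (with its corners cut off), which enters the rack first; z up. The tray lies flat on the bench at the start.
- tray_centre (a point): Middle of the tray's underside; same axes. Bare aluminium, about 0.3 kg, 150 mm long (x), 170 wide (y). A rim 134 x 134 mm stands 19 mm high on it; outside the rim the flat edges, 3 mm thick, run in the runners. Right-hand (-y) edge: a notch from x = -1 to 12 mm, 10 mm deep.
- tray_lead (a point): Middle of the tray's leading edge, at the underside, 75 mm ahead (+x) of tray_centre; same axes. Long boards lean on the floor left of the bench (y above 0.4 m): keep the arm clear of them.
- rack: Grey sheet-steel rack fixed to the bench, open at front, top and bottom. Origin at bench level, mid-width; x points straight in from the open front (the way the tray slides), y left, z up. Side plates 173 mm apart inside (tray 170), 120 mm high, from x = -85 to +122 mm, front edges splayed outward.
- rack_front (a point): Middle of the rack's open front at bench level, rack x = -85 mm; axes of the rack. Each side plate has three channel runners, 10 mm deep, flared at the front from about 6 mm before this point. The tray's underside rests 36, 69 or 102 mm above the bench on the lowest, middle or top pair. A channel is 7 mm high inside.
- rack_back (a point): Middle of the rear tie strap, rack x = 122 mm, at bench level. Before it sits a stop unit (sprung rubber buffer and the roller catch), clamped in slots: its depth differs each time and is not measured. With the tray home, tray_centre lies somewhere from rack x = -34 to +10 mm. A push of over about 12 N is ramming.
- bay (a point): Middle of the rack's floor space (bench level), at rack x = -35 mm. One of the three things below stands here, within 20 mm.
- catch (a joint): Roller catch (right side, a wheel in each runner), m: 0 fully out, 0.003 to 0.006 while it rides on the tray's edge, 0 again in the notch. Felt: up to 7 N some 70 to 55 mm before home as it rides on, then little; the buffer from 10 mm before home, 0.4 N/mm; at home the wheel snaps in and the push drops; 1 mm later it turns hard.
- offcut: Offcut of light wood lying flat, 45 x 110 mm, 28 mm high, loose; origin under its centre. In the rack or elsewhere on the bench. The lowest pair clears it.
- tin: Steel food tin, 76 mm across, 58 mm high, upright, loose; origin under its centre. In the rack or elsewhere on the bench. The middle pair clears it, the lowest does not.
- jar: Clear jar with a green lid, 69 mm across, 84 mm high, upright, loose; origin under its centre. In the rack or elsewhere on the bench. Only the top pair clears it.

How it is judged:
By the outcome, as a careful person would: the job done as asked, in the order asked, and still so for the second after the job is handed in, with the robot touching nothing.
It also fails if it takes over 72 s, if anything falls off the work surface, if the arm or the gripper's body presses on something with over 40 N, if the wrist force passes 120 N, or if a joint passes its speed limit or range.

## Robot

A 6-joint arm with a two-finger parallel gripper is mounted at the origin on a cart in front of the work surface, level with it; the furniture and walls round the work are solid. World frame = base frame: x ahead of the robot, y to its left, z up, the work surface at z = 0. Lengths are in m, angles in rad, forces in N, time in s.
With the tool pointing down it reaches from about 0.35 to 0.975 m from the base axis. Payload 4.9 kg.
Tool frame: the origin (TCP) lies between the finger pads; the fingertips stand 14 mm ahead of it and the grasp point (between the pads) lies 5 mm behind it (manip.tcp_to_tips is the distance from the TCP to the fingertips, in m); z points along the fingers, y is the line along which they close (so a half turn about z gives the same grasp; the last joint's range is limited). The gripper opens to 85 mm and grips with 20 to 120 N. Pads are 22 mm wide; open, the fingers measure 114 mm over their backs; the gripper's body (76 mm by 85 mm) begins 54 mm behind the grasp point. The pads swing forward as they close: fully open they stand 13 mm farther back than shut.
Start: joints at [-1.444, 0.053, 1.613, -0, 1.476, -0.119], TCP at [0.152, -0.606, 0.245] pointing down, gripper open.
Joint ranges: [-3.01, 3.01], [-1.01, 2.22], [0.06, 2.58], [-1.02, 4.17], [0.09, 2.62], [-3.14, 3.14]. Speed limits (rad/s): [2.57, 2.57, 3.14, 3.14, 3.14, 3.14].

## Interface

Orientations are given as a unit quaternion [w, x, y, z].
In Python, from plant import manip gives the robot as it stands.
- The arm moves only by the tool servo_tool, never from a script. Its argument "moves" is a list that holds one entry, the list of rows, each a list of 7 numbers: the shift along the tool's x, y, z in mm, then the turn, a rotation vector about the tool's x, y, z in degrees, then the finger opening in mm, from 0 to 85.4. In form: [[[x, y, z, ax, ay, az, fingers], ...]]. A call has 1 to 12 rows; each row shifts and turns the commanded pose from where the row before left it, along the tool's axes as they then stand; what a row does not reach is not made up. A row lasts 1/8 s, in which the tool goes at most 62.5 mm and 10.7 degrees, less where a joint would pass 70% of its speed; a pose out of reach is approached as far as the arm can. A call with a gripper value outside its range is refused whole. The fingers move at their own pace and stop on an object; the grip force is fixed at half the most. Time passes only in rows, so rows that do not move let the fingers close. It gives the time, the measured TCP pose, the force, the opening and the grip force at its end, in the units of the state.
- manip.state(): the state, without advancing time (a new reading comes with each control period).
- manip.grab_frame(name): name is "side" or "top" or "wrist"; returns a dict with "image" (420x560x3 uint8, blue, green, red), "mtx" (3x3 intrinsics, pixels), "eye" and "rotation" of the camera in the world. Camera axes: x right, y down, z forward; pixel columns grow to the right and rows downward; lengths in m; the calibration is good to about 2 mm. The wrist camera is an equidistant fisheye: a pixel r from the principal point sees the ray r / f radians off the axis. A picture is of the moment at which its call begins. There is no depth.
- manip.job_done(): hands the job in; it is judged then, once.
The state is a dict: "time": time; "joint_pos": joint angles; "joint_vel": joint speeds; "joint_efforts": joint torques, N m; "tool_pos": TCP position; "tool_rot": TCP orientation; "contact_force": force on the tool from outside, world axes, zero at the start; "ft_torque": the same for the moment, N m; "gripper_width": opening from 0.0 (shut) to 1.0 (fully open); "grasp_force": force on a finger pad.
Only numpy, scipy, OpenCV 4.12 (cv2) and the standard library are available. Lean on these libraries where they do the work, as an engineer would, in place of code of your own. Each camera call takes 0.05 s, during which the arm holds its last target. There are 200 camera calls.

## Working session

There is one attempt and no reset: what is moved stays moved. The work goes in short steps, Python scripts to look and compute and a tool call to move; the robot and the scene stay as the last step left them, time stands still between calls to the robot, and variables do not carry over. Pictures are saved under pics/ and viewed, at most 10 in all, crops included, and the job is handed in when it is done.

Besides the shell and the picture viewer there is one more tool, called after ">>>" as name(argument=value, ...), one argument or row to a line, values as JSON. servo_tool: Moves the arm, as the interface text tells. Its arguments: {"type":"object","properties":{"moves":{"type":"array"}},"required":["moves"]}

```bash
mkdir -p pics; python3 - <<'E'
from plant import manip
import cv2,pickle
for n in ["side","top","wrist"]:
    f=manip.grab_frame(n); cv2.imwrite(f"pics/{n}0.png",f["image"]); pickle.dump(f,open(f"{n}0.pkl","wb"))
    print(n,f["mtx"].tolist(),f["eye"],f["rotation"])
s=manip.state();print(s["tool_pos"],s["tool_rot"],s["time"],s["contact_force"])
E
```

```text
side [[493.9545211520503, 0.0, 282.735094363836], [0.0, 493.9545211520503, 209.13878825063435], [0.0, 0.0, 1.0]] [ 0.31403654 -1.33765333  0.77479801] [-0.48799366  0.86705962 -0.08628458  0.0512325 ]
top [[493.46369926493384, 0.0, 274.3414542738039], [0.0, 493.46369926493384, 211.12072397217796], [0.0, 0.0, 1.0]] [-0.46364593 -0.34069879  1.33245525] [-0.24757943  0.71907276 -0.61011479  0.22225825]
wrist [[325.19226210127806, 0.0, 279.56589589662315], [0.0, 325.19226210127806, 211.56011974631622], [0.0, 0.0, 1.0]] [ 0.2305853  -0.5855603   0.37273911] [ 0.12563049  0.77830434 -0.607039   -0.09981482]
[ 0.15201794 -0.60575166  0.24430513] [-8.13880433e-04  9.92459240e-01  1.22572406e-01  1.26966982e-05] 0.15 [ 0.07091175 -0.48067206  0.22469851]
```

View pics/top0.png

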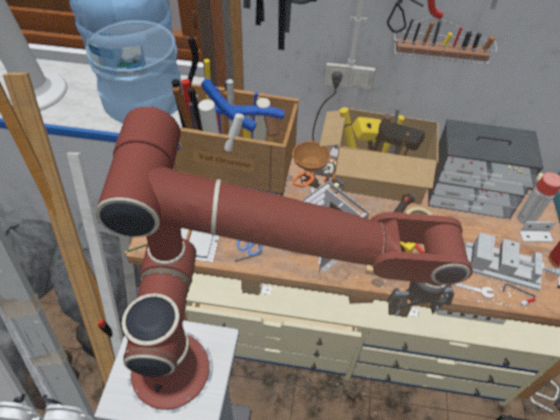

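View pics/side0.png

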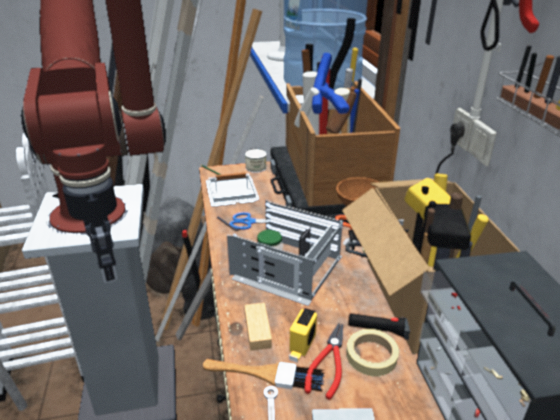

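The side view shows the tray near (232,188), and the rack at (285,250) with the green-lidded jar inside at (270,237). The tin is at (256,160) and the offcut at (258,325). The jar means the top runner pair.

```bash
cat > h.py <<'E'
import numpy as np,cv2,pickle
from scipy.spatial.transform import Rotation as R
def rot(q): return R.from_quat(np.roll(q,-1))
def ray(f,u,v,z,fish=False):
    K=f["mtx"]; x=(u-K[0,2])/K[0,0]; y=(v-K[1,2])/K[1,1]
    if fish:
        r=np.hypot(x,y); d=np.array([x/r*np.sin(r),y/r*np.sin(r),np.cos(r)])
    else: d=np.array([x,y,1.])
    Q=rot(f["rotation"]) if np.size(f["rotation"])==4 else R.from_matrix(f["rotation"])
    d=Q.apply(d); e=f["eye"]; return e+d*(z-e[2])/d[2]
def proj(f,P,fish=False):
    p=rot(f["rotation"]).inv().apply(np.atleast_2d(P)-f["eye"]); K=f["mtx"]
    if fish:
        t=np.arctan2(np.hypot(p[:,0],p[:,1]),p[:,2]); s=t/np.hypot(p[:,0],p[:,1]); x=p[:,:2]*s[:,None]
    else: x=p[:,:2]/p[:,2:]
    return x*K[0,0]+K[:2,2]
E
python3 - <<'E'
from h import *
f=pickle.load(open("side0.pkl","rb"))
im=f["image"][145:310,195:355]
cv2.imwrite("pics/sidecrop.png",cv2.resize(im[:,:],(582,600),interpolation=cv2.INTER_CUBIC))
for u,v,z in [(232,188,0),(285,270,0),(270,237,.084),(256,160,.058),(258,325,.028)]: print(ray(f,u,v,z))
E
```

```text
[0.43719903 0.07535072 0.        ]
[ 0.51931345 -0.37657612  0.        ]
[ 0.48730614 -0.34580829  0.084     ]
[0.52880092 0.14800647 0.058     ]
[ 0.41850784 -0.58174949  0.028     ]
```

View pics/sidecrop.png

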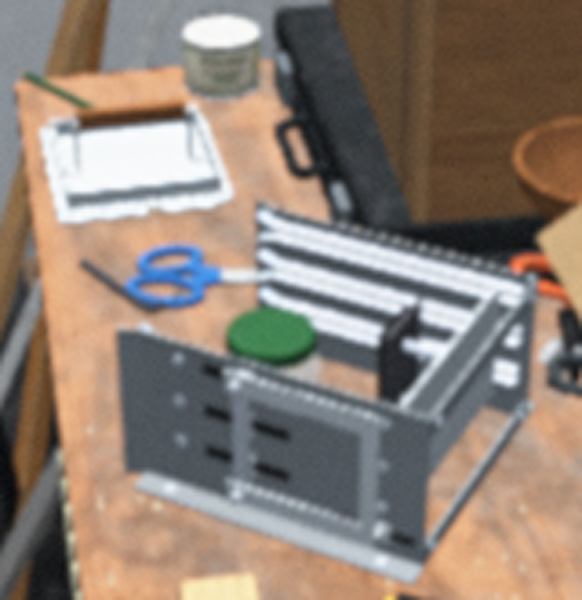

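View pics/wrist0.png

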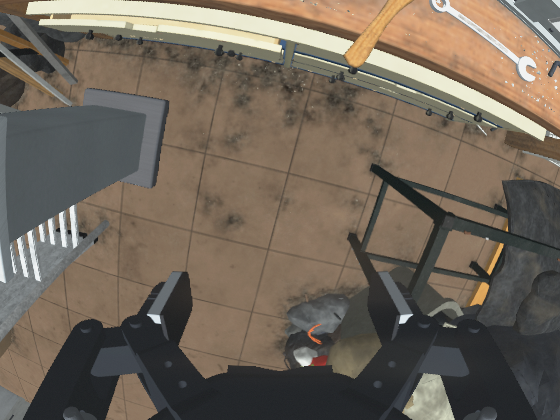

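The crop shows the rack open toward -x, with the right plate's top edge from (120,330) to (430,430) and the left one's from (260,205) to (535,280). The tray outline corners are roughly (42,125), (195,105), (232,195) and (60,220), and its bar runs from (80,112) to (190,108).

```bash
python3 - <<'E'
from h import *
f=pickle.load(open("side0.pkl","rb"))
s=3.6367
c=lambda u,v:(195+u/s,145+v/s)
for n,u,v,z in [("bar",80,115,.055),("bar",190,108,.055),("t1",42,125,.0),("t2",200,105,0),("t3",232,195,0),("t4",60,220,0),
 ("Rfront",122,330,.12),("Rback",438,430,.12),("Lf",260,205,.12),("Lb",535,278,.12),("lidC",271,336,.084),("Lb0",527,405,0),("Rb0",425,550,0),("stoptop",400,320,.11)]:
    print(n,ray(f,*c(u,v),z).round(4))
from plant import manip
E
```

```text
bar [0.3906 0.0582 0.055 ]
bar [0.4858 0.0531 0.055 ]
t1 [0.3603 0.1515 0.    ]
t2 [0.5091 0.1637 0.    ]
t3 [ 0.5117 -0.0095  0.    ]
t4 [ 0.3631 -0.0233  0.    ]
Rfront [ 0.3838 -0.3736  0.12  ]
Rback [ 0.557  -0.5152  0.12  ]
Lf [ 0.4986 -0.2334  0.12  ]
Lb [ 0.6642 -0.3653  0.12  ]
lidC [ 0.4858 -0.3473  0.084 ]
Lb0 [ 0.6719 -0.3484  0.    ]
Rb0 [ 0.561  -0.4853  0.    ]
stoptop [ 0.5664 -0.3826  0.11  ]
```

>>> servo_tool(
  moves=[
    [[37.7,-47.7,-6.7,0,0,0,85],[37.7,-47.7,-6.7,0,0,0,85],[37.7,-47.7,-6.7,0,0,0,85],[37.7,-47.7,-6.7,0,0,0,85],[37.7,-47.7,-6.7,0,0,0,85],[37.7,-47.7,-6.7,0,0,0,85],[37.7,-47.7,-6.7,0,0,0,85],[37.7,-47.7,-6.7,0,0,0,85],[37.7,-47.7,-6.7,0,0,0,85],[37.7,-47.7,-6.7,0,0,0,85],[37.7,-47.7,-6.7,0,0,0,85],[37.7,-47.7,-6.7,0,0,0,85]],
  ],
)

```text
time: 1.65
tool_pos: [0.4519, 0.0612, 0.3258]
tool_rot: [0.0, 0.992, 0.123, 0.0]
contact_force: [0.7, -1.0, -0.1]
gripper_width: 0.995
grasp_force: 0.0
```

```bash
python3 - <<'E'
from h import *
from plant import manip
f=manip.grab_frame("wrist");s=manip.state(); pickle.dump(f,open("w1.pkl","wb"))
cv2.imwrite("pics/w1.png",cv2.resize(f["image"],(800,600),interpolation=cv2.INTER_CUBIC))
print(s["tool_pos"],rot(s["tool_rot"]).as_matrix()[:,0],s["joint_pos"],s["time"])
E
```

```text
[0.45343151 0.06706706 0.32634097] [0.96806179 0.25068814 0.00343935] [-0.01893342 -0.39621758  1.87544493  0.00544382  1.66030722  1.29895453] 1.7
```

View pics/w1.png

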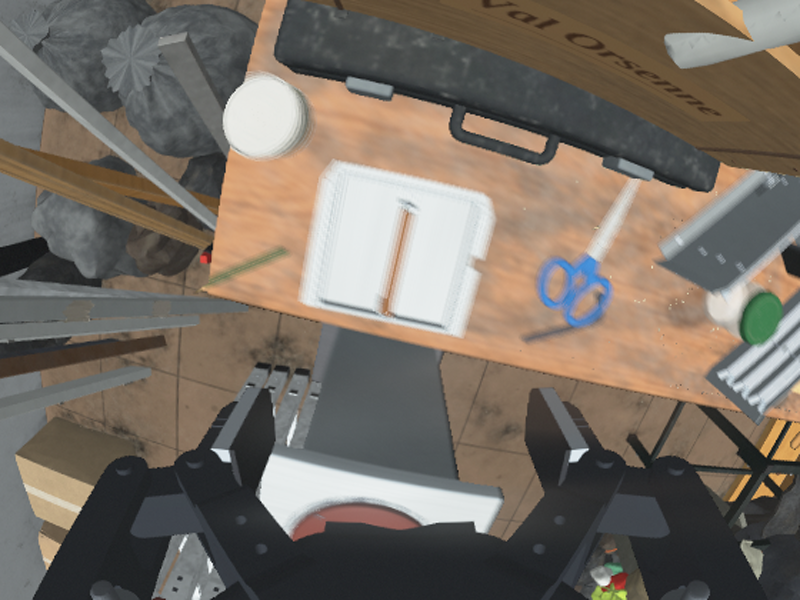

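The tray lies with its cut corners and leading edge away from the robot, from (335,160) to (492,200). The notch is on the right at (478,262), and the bar runs from (408,205) to (388,312). The jar stands in the rack at (745,310).

```bash
python3 - <<'E'
from h import *
f=pickle.load(open("w1.pkl","rb"))
k=.7
for n,u,v,z in [("barF",408,206,.061),("barB",388,312,.061),("rearL",302,302,0.003),("rearR",463,335,0.003),("frontLcut",345,163,.003),("frontRcut",478,195,.003),("notch",478,262,.003),("lid",761,318,.084)]:
    print(n,ray(f,u*k,v*k,z,True).round(4))
E
```

```text
barF [0.4881 0.0637 0.061 ]
barB [0.3915 0.0576 0.061 ]
rearL [0.3598 0.1435 0.003 ]
rearR [ 0.3652 -0.029   0.003 ]
frontLcut [0.5084 0.1303 0.003 ]
frontRcut [ 0.5099 -0.0023  0.003 ]
notch [ 0.445  -0.0212  0.003 ]
lid [ 0.4882 -0.3316  0.084 ]
```

>>> servo_tool(
  moves=[
    [[-12,0,20,0,0,6.2,85],[0,0,50,0,0,6.1,85],[0,0,50,0,0,0,85],[0,0,50,0,0,0,85],[0,0,30,0,0,0,85],[0,0,0,0,0,0,85],[0,0,0,0,0,0,85]],
  ],
)

```text
time: 2.58
tool_pos: [0.4408, 0.0561, 0.1271]
tool_rot: [0.0, 1.0, 0.016, 0.001]
contact_force: [0.3, 0.1, 1.1]
gripper_width: 0.996
grasp_force: 0.0
```

```bash
python3 - <<'E'
from h import *
from plant import manip
f=manip.grab_frame("wrist");s=manip.state(); pickle.dump(f,open("w2.pkl","wb"))
cv2.imwrite("pics/w2.png",cv2.resize(f["image"],(800,600),interpolation=cv2.INTER_CUBIC))
print(s["tool_pos"],rot(s["tool_rot"]).as_matrix()[:,0],s["joint_pos"],s["time"])
E
```

```text
[0.44128728 0.0560941  0.12778871] [0.99950956 0.03113454 0.00335882] [-4.11595583e-02 -2.99535644e-01  2.13538330e+00  1.81889919e-05
  1.30237864e+00  1.49849260e+00] 2.625
```

View pics/w2.png

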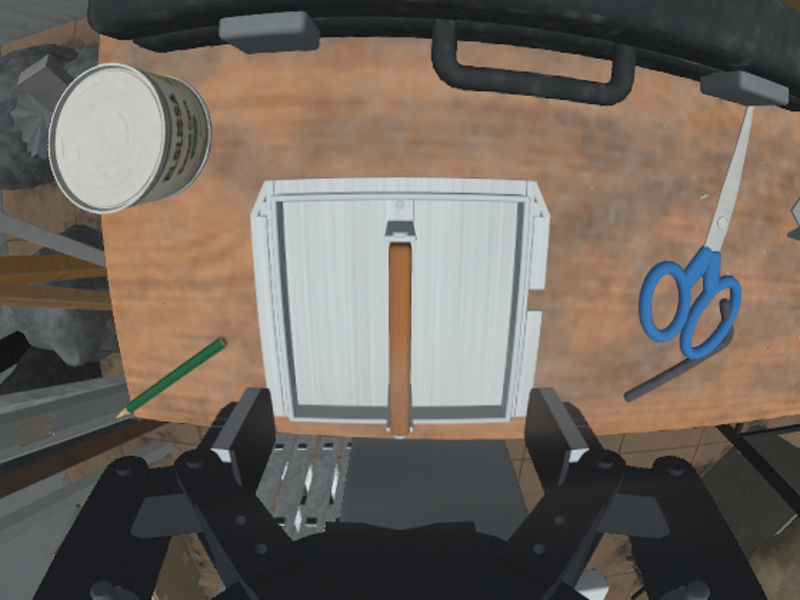

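The bar is centred between the fingers, running from (400,243) to (400,433). The leading edge is at row 180, from x=270 to 537, and the notch is at (537,300).

```bash
python3 - <<'E'
from h import *
f=pickle.load(open("w2.pkl","rb"))
k=.7
for n,u,v,z in [("barF",400,243,.061),("barB",400,432,.061),("front",270,180,0.003),("frontR",537,182,0.003),("notch1",535,289,.003),("notch2",537,310,.003),("rearL",275,422,.003)]:
    print(n,ray(f,u*k,v*k,z,True).round(4))
E
```

```text
barF [0.4834 0.0579 0.061 ]
barB [0.3883 0.0549 0.061 ]
front [0.5065 0.1305 0.003 ]
frontR [ 0.5102 -0.0174  0.003 ]
notch1 [ 0.4482 -0.0222  0.003 ]
notch2 [ 0.4353 -0.0251  0.003 ]
rearL [0.3516 0.1364 0.003 ]
```

>>> servo_tool(
  moves=[
    [[-5,0,40,0,0,0,85],[0,0,40,0,0,0,85],[0,0,0,0,0,0,30],[0,0,0,0,0,0,5],[0,0,0,0,0,0,5],[0,0,0,0,0,0,5],[0,0,0,0,0,0,5]],
  ],
)

```text
time: 3.5
tool_pos: [0.4363, 0.0559, 0.0474]
tool_rot: [0.0, 1.0, 0.016, 0.002]
contact_force: [0.4, -1.4, 6.4]
gripper_width: 0.104
grasp_force: 59.9
```

>>> servo_tool(
  moves=[
    [[0,0,-30,0,0,0,5],[0,0,-40,0,0,0,5],[0,0,-40,0,0,0,5],[-14.7,49.2,-30,0,0,0,5],[-14.7,49.2,-13,0,0,0,5],[-14.7,49.2,0,0,0,0,5],[-14.7,49.2,0,0,0,0,5],[-14.7,49.2,0,0,0,0,5],[-14.7,49.2,0,0,0,0,5]],
    [[0,0,0,0,0,0,5]],
  ],
)

```text
invalid input at $.moves: expected 1 entry
```

>>> servo_tool(
  moves=[
    [[0,0,-30,0,0,0,5],[0,0,-40,0,0,0,5],[0,0,-40,0,0,0,5],[-14.7,49.2,-30,0,0,0,5],[-14.7,49.2,-13,0,0,0,5],[-14.7,49.2,0,0,0,0,5],[-14.7,49.2,0,0,0,0,5],[-14.7,49.2,0,0,0,0,5],[-14.7,49.2,0,0,0,0,5],[0,0,0,0,0,8,5],[0,0,0,0,0,8,5],[0,0,0,0,0,8,5]],
  ],
)

```text
time: 5.0
tool_pos: [0.3553, -0.2415, 0.1976]
tool_rot: [-0.001, 0.981, -0.195, -0.001]
contact_force: [0.5, -0.2, -3.3]
gripper_width: 0.109
grasp_force: 59.5
```

>>> servo_tool(
  moves=[
    [[0,0,0,0,0,8,5],[0,0,0,0,0,8,5],[0,0,0,0,0,0,5],[0,0,0,0,0,0,5],[0,0,0,0,0,0,5]],
  ],
)

```text
time: 5.62
tool_pos: [0.3559, -0.2417, 0.1985]
tool_rot: [-0.0, 0.945, -0.327, -0.0]
contact_force: [-0.5, 0.2, -2.1]
gripper_width: 0.105
grasp_force: 59.5
```

```bash
python3 - <<'E'
from h import *
from plant import manip
f=manip.grab_frame("wrist");s=manip.state(); pickle.dump(f,open("w3.pkl","wb"))
cv2.imwrite("pics/w3.png",cv2.resize(f["image"],(800,600),interpolation=cv2.INTER_CUBIC))
M=rot(s["tool_rot"]).as_matrix()
print(s["tool_pos"],M,s["joint_pos"],s["time"],s["contact_force"],s["ft_torque"],np.degrees(np.arctan2(M[1,0],M[0,0])))
E
```

```text
[ 0.35594993 -0.24173778  0.19860415] [[ 7.86225620e-01 -6.17939523e-01 -1.45137393e-04]
 [-6.17939515e-01 -7.86225633e-01  9.63171979e-05]
 [-1.73628942e-04  1.39590817e-05 -9.99999985e-01]] [-7.69878207e-01 -4.13122452e-01  2.09786272e+00 -3.20746197e-05
  1.45702363e+00  1.46704104e+00] 5.675 [-0.31467438  0.49072437 -2.51242676] [ 0.02266748  0.03026695 -0.05199739] -38.16582328586093
```

View pics/w3.png

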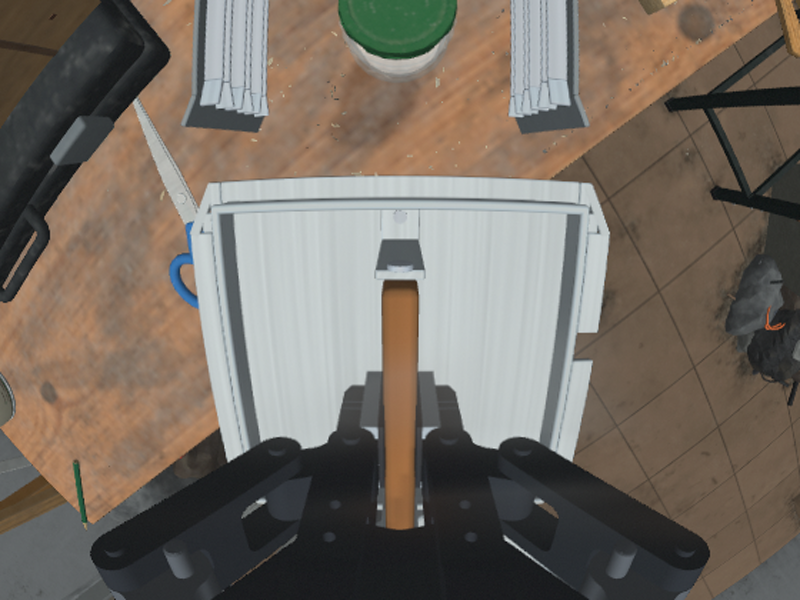

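The tray is held level and square, with its leading edge at row 180. The rack front is straight ahead, its plates ending at (185–262,130) and (522–587,130), with the jar lid at (398,20). The rack centre lies slightly left of the tray axis, so I'm measuring that on a crop.

```bash
python3 - <<'E'
from h import *
f=pickle.load(open("w3.pkl","rb"))
cv2.imwrite("pics/w3c.png",cv2.resize(f["image"][0:150,120:430],(800,387),interpolation=cv2.INTER_CUBIC))
E
```

```text
(no output)
```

View pics/w3c.png

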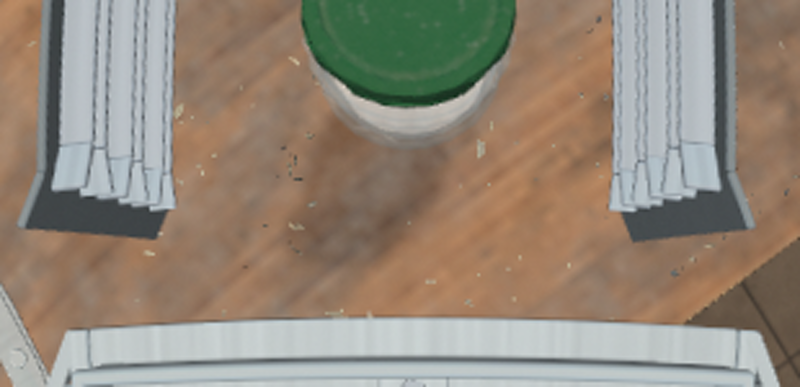

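The crop shows the plate bends at (45,172) and (730,175), with the splayed tips at (22,225) and (752,228). The top-runner inner corners are at (92,143) and (682,143), and the tray's leading-edge ends at (72,330) and (757,331).

```bash
python3 - <<'E'
from h import *
f=pickle.load(open("w3.pkl","rb")); s=2.5806
T=np.array([.35595,-.24174,0]); X=np.array([.78623,-.61794,0]);Y=np.array([.61794,.78623,0])
def p(n,u,v,z):
    P=ray(f,120+u/s,v/s,z,True); d=P-T; print(n,P.round(4),"ahead",round(d@X*1e3,1),"left",round(d@Y*1e3,1))
for a in [("bendL",45,172,.12),("bendR",730,175,.12),("tipL",22,225,.12),("tipR",752,228,.12),("plateL far",50,0,.12),("plateR far",733,0,.12),
 ("runL",92,143,.11),("runR",682,143,.11),("runL far",98,0,.11),("runR far",684,0,.11),("lowL",175,208,.037),("lowR",612,208,.037),
 ("trayL",72,330,.154),("trayR",757,331,.154)]: p(*a)
E
```

```text
bendL [ 0.5025 -0.2371  0.12  ] ahead 112.4 left 94.2
bendR [ 0.393  -0.3725  0.12  ] ahead 109.9 left -80.0
tipL [ 0.4964 -0.2233  0.12  ] ahead 99.0 left 101.2
tipR [ 0.3786 -0.3694  0.12  ] ahead 96.7 left -86.4
plateL far [ 0.5399 -0.267   0.12  ] ahead 160.3 left 93.8
plateR far [ 0.4298 -0.4036  0.12  ] ahead 158.1 left -81.6
runL [ 0.5029 -0.2494  0.11  ] ahead 120.3 left 84.7
runR [ 0.4059 -0.3702  0.11  ] ahead 118.7 left -70.2
runL far [ 0.5348 -0.2756  0.11  ] ahead 161.5 left 83.9
runR far [ 0.4373 -0.3966  0.11  ] ahead 159.6 left -71.5
lowL [ 0.4908 -0.2431  0.037 ] ahead 106.9 left 82.3
lowR [ 0.3969 -0.361   0.037 ] ahead 105.9 left -68.5
trayL [ 0.4579 -0.2284  0.154 ] ahead 71.9 left 73.5
trayR [ 0.3664 -0.3446  0.154 ] ahead 71.7 left -74.4
```

>>> servo_tool(
  moves=[
    [[0,-4.5,10,0,0,0.9,5],[0,-4.6,15,0,0,0,5],[0,0,15,0,0,0,5],[0,0,7,0,0,0,5],[0,0,0,0,0,0,5],[0,0,0,0,0,0,5]],
  ],
)

```text
time: 6.42
tool_pos: [0.3619, -0.235, 0.1522]
tool_rot: [0.0, 0.942, -0.335, 0.0]
contact_force: [-0.5, 0.2, -1.9]
gripper_width: 0.107
grasp_force: 59.4
```

```bash
cat > st.py <<'E'
from h import *
from plant import manip
import sys
s=manip.state();M=rot(s["tool_rot"]).as_matrix();c=s["contact_force"]
print("t",s["time"],"pos",(s["tool_pos"]*1e3).round(1),"yaw",np.degrees(np.arctan2(M[1,0],M[0,0])).round(2),"zrow",M[:,2].round(4),"F tool",(M.T@c).round(2),"tq tool",(M.T@s["ft_torque"]).round(2))
E
python3 - <<'E'
from st import *
f=manip.grab_frame("wrist"); pickle.dump(f,open("w4.pkl","wb"))
cv2.imwrite("pics/w4.png",cv2.resize(f["image"][0:165,120:430],(800,426),interpolation=cv2.INTER_CUBIC))
E
```

```text
t 6.425 pos [ 361.9 -235.   152.2] yaw -39.12 zrow [ 7.e-04 -7.e-04 -1.e+00] F tool [-0.56  0.18  1.92] tq tool [0.04 0.01 0.02]
```

View pics/w4.png

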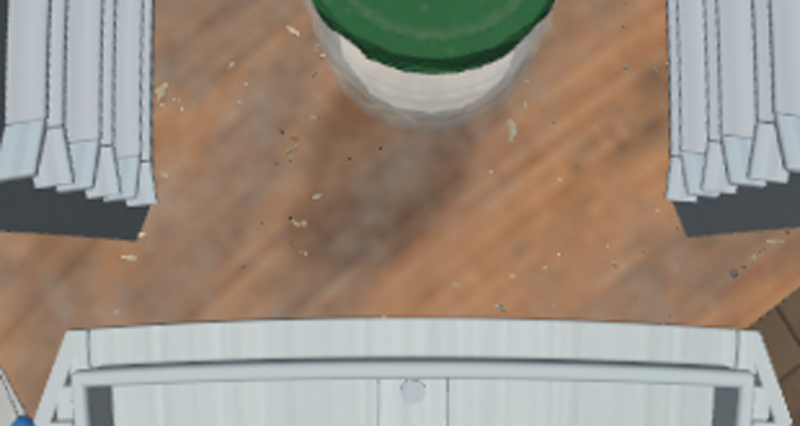

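The tray ends are at (72,330) and (757,331). The top-runner inner corners are near (43,122) and (779,122), and the lowest runners' corners at (155,203) and (668,200). It is nearly centred.

```bash
python3 - <<'E'
from h import *
f=pickle.load(open("w4.pkl","rb")); s=2.5806
a=np.radians(-39.12)
T=np.array([.3619,-.235,0]); X=np.array([np.cos(a),np.sin(a),0]);Y=np.array([-np.sin(a),np.cos(a),0])
def p(n,u,v,z):
    P=ray(f,120+u/s,v/s,z,True); d=P-T; print(n,"ahead",round(d@X*1e3,1),"left",round(d@Y*1e3,1))
for a in [("runL",43,122,.11),("runR",779,122,.11),("runLfar",48,0,.11),("runRfar",777,0,.11),("lowL",155,203,.037),("lowR",668,200,.037),("lowLf",153,0,.043),("lowRf",667,0,.043),
 ("trayL",72,330,.107),("trayR",757,331,.107)]: p(*a)
E
```

```text
runL ahead 118.2 left 78.1
runR ahead 118.1 left -77.5
runLfar ahead 146.6 left 77.8
runRfar ahead 146.6 left -77.9
lowL ahead 104.9 left 75.3
lowR ahead 105.8 left -74.6
lowLf ahead 166.9 left 74.6
lowRf ahead 166.7 left -73.2
trayL ahead 72.0 left 73.8
trayR ahead 71.8 left -74.8
```

>>> servo_tool(
  moves=[
    [[8,-0.7,0.8,0,0,0,5],[8,0,0,0,0,0,5],[8,0,0,0,0,0,5],[3,0,0,0,0,0,5],[3,0,0,0,0,0,5],[3,0,0,0,0,0,5],[3,0,0,0,0,0,5],[2,0,0,0,0,0,5]],
  ],
)

```text
time: 7.48
tool_pos: [0.3917, -0.2582, 0.1509]
tool_rot: [-0.0, 0.942, -0.335, 0.0]
contact_force: [0.2, 0.5, -3.4]
gripper_width: 0.104
grasp_force: 59.5
```

```bash
python3 st.py
```

```text
t 7.475 pos [ 391.7 -258.2  150.9] yaw -39.11 zrow [ 0.  0. -1.] F tool [-0.16 -0.53  3.4 ] tq tool [-0.02  0.01 -0.  ]
```

>>> servo_tool(
  moves=[
    [[3,0,0,0,0,0,5],[3,0,0,0,0,0,5],[3,0,0,0,0,0,5],[3,0,0,0,0,0,5],[3,0,0,0,0,0,5]],
  ],
)

```text
time: 8.1
tool_pos: [0.4034, -0.2677, 0.1509]
tool_rot: [-0.0, 0.942, -0.335, -0.0]
contact_force: [-0.6, -0.4, -2.1]
gripper_width: 0.106
grasp_force: 59.5
```

```bash
python3 st.py
```

```text
t 8.1 pos [ 403.4 -267.7  150.9] yaw -39.12 zrow [-0.  0. -1.] F tool [-0.21  0.65  2.13] tq tool [ 0.07  0.04 -0.05]
```

>>> servo_tool(
  moves=[
    [[3,0,0,0,0,0,5],[3,0,0,0,0,0,5],[3,0,0,0,0,0,5],[3,0,0,0,0,0,5],[3,0,0,0,0,0,5],[3,0,0,0,0,0,5],[3,0,0,0,0,0,5],[3,0,0,0,0,0,5]],
  ],
)

```text
time: 9.1
tool_pos: [0.422, -0.2829, 0.1509]
tool_rot: [-0.0, 0.942, -0.335, -0.0]
contact_force: [0.1, -0.4, -2.0]
gripper_width: 0.107
grasp_force: 59.5
```

```bash
python3 st.py
```

```text
t 9.1 pos [ 422.  -282.9  150.9] yaw -39.12 zrow [-0.  0. -1.] F tool [0.33 0.23 2.04] tq tool [-0.04  0.02  0.  ]
```

>>> servo_tool(
  moves=[
    [[2,0,0.5,0,0,0,5],[2,0,0.5,0,0,0,5],[2,0,0.5,0,0,0,5],[2,0,0,0,0,0,5],[2,0,0,0,0,0,5],[2,0,0,0,0,0,5],[2,0,0,0,0,0,5],[2,0,0,0,0,0,5]],
  ],
)

```text
time: 10.1
tool_pos: [0.4344, -0.2929, 0.1495]
tool_rot: [0.0, 0.942, -0.335, 0.0]
contact_force: [-0.0, 1.3, -1.3]
gripper_width: 0.107
grasp_force: 59.7
```

```bash
python3 st.py
```

```text
t 10.1 pos [ 434.4 -292.9  149.5] yaw -39.12 zrow [ 0.e+00 -1.e-04 -1.e+00] F tool [-0.84 -0.97  1.29] tq tool [ 0.01 -0.13  0.03]
```

>>> servo_tool(
  moves=[
    [[2,0,0,0,0,0,5],[2,0,0,0,0,0,5],[2,0,0,0,0,0,5],[2,0,0,0,0,0,5],[2,0,0,0,0,0,5],[2,0,0,0,0,0,5]],
  ],
)

```text
time: 10.85
tool_pos: [0.4437, -0.3005, 0.1495]
tool_rot: [0.0, 0.942, -0.335, 0.0]
contact_force: [-1.0, 1.6, -0.5]
gripper_width: 0.102
grasp_force: 59.8
```

>>> servo_tool(
  moves=[
    [[2,0,0,0,0,0,5],[2,0,0,0,0,0,5],[2,0,0,0,0,0,5],[2,0,0,0,0,0,5]],
  ],
)

```text
time: 11.35
tool_pos: [0.4499, -0.3055, 0.1494]
tool_rot: [-0.0, 0.942, -0.335, -0.0]
contact_force: [-1.4, 0.5, -0.0]
gripper_width: 0.102
grasp_force: 59.9
```

```bash
python3 st.py
```

```text
t 11.35 pos [ 449.9 -305.5  149.4] yaw -39.11 zrow [-1.e-04  0.e+00 -1.e+00] F tool [-1.4   0.43  0.05] tq tool [-0.03 -0.22 -0.04]
```

>>> servo_tool(
  moves=[
    [[2,0,0,0,0,0,5],[2,0,0,0,0,0,5],[2,0,0,0,0,0,5],[2,0,0,0,0,0,5]],
  ],
)

```text
time: 11.85
tool_pos: [0.4561, -0.3106, 0.1495]
tool_rot: [-0.0, 0.942, -0.335, 0.0]
contact_force: [-1.4, 1.5, 0.6]
gripper_width: 0.106
grasp_force: 59.9
```

>>> servo_tool(
  moves=[
    [[2,0,0,0,0,0,5],[2,0,0,0,0,0,5],[2,0,0,0,0,0,5],[2,0,0,0,0,0,5]],
  ],
)

```text
time: 12.35
tool_pos: [0.4622, -0.3152, 0.1495]
tool_rot: [-0.001, 0.942, -0.335, -0.0]
contact_force: [-2.5, 4.5, 3.1]
gripper_width: 0.105
grasp_force: 60.3
```

>>> servo_tool(
  moves=[
    [[2,0,0,0,0,0,5],[2,0,0,0,0,0,5],[2,0,0,0,0,0,5],[2,0,0,0,0,0,5]],
  ],
)

```text
time: 12.85
tool_pos: [0.4686, -0.3199, 0.1495]
tool_rot: [-0.001, 0.942, -0.335, -0.0]
contact_force: [-1.7, 6.0, 4.3]
gripper_width: 0.101
grasp_force: 60.4
```

>>> servo_tool(
  moves=[
    [[1,0,-0.6,0,0,0,5],[2,0,0,0,0,0,5],[2,0,0,0,0,0,5]],
  ],
)

```text
time: 13.22
tool_pos: [0.4726, -0.3234, 0.1496]
tool_rot: [-0.0, 0.942, -0.335, 0.0]
contact_force: [0.5, 4.1, -0.3]
gripper_width: 0.108
grasp_force: 59.8
```

```bash
python3 st.py
```

```text
t 13.225 pos [ 472.6 -323.4  149.6] yaw -39.1 zrow [ 6.e-04  7.e-04 -1.e+00] F tool [-2.17 -3.5   0.34] tq tool [ 0.58 -0.18  0.01]
```

>>> servo_tool(
  moves=[
    [[2,-0.4,0,0,0,0,5],[2,-0.3,0,0,0,0,5],[2,0,0,0,0,0,5],[2,0,0,0,0,0,5]],
  ],
)

```text
time: 13.72
tool_pos: [0.4791, -0.3283, 0.1498]
tool_rot: [-0.0, 0.942, -0.335, -0.0]
contact_force: [1.7, 4.1, -1.7]
gripper_width: 0.106
grasp_force: 59.6
```

>>> servo_tool(
  moves=[
    [[2,0,0,0,0,0,5],[2,0,0,0,0,0,5],[2,0,0,0,0,0,5],[2,0,0,0,0,0,5]],
  ],
)

```text
time: 14.22
tool_pos: [0.4853, -0.3334, 0.15]
tool_rot: [-0.0, 0.942, -0.335, 0.0]
contact_force: [1.1, 2.6, -2.7]
gripper_width: 0.102
grasp_force: 59.5
```

>>> servo_tool(
  moves=[
    [[2,0,0,0,0,0,5],[2,0,0,0,0,0,5],[2,0,0,0,0,0,5],[2,0,0,0,0,0,5]],
  ],
)

```text
time: 14.72
tool_pos: [0.4915, -0.3384, 0.15]
tool_rot: [-0.0, 0.942, -0.335, 0.0]
contact_force: [1.1, 2.8, -2.2]
gripper_width: 0.108
grasp_force: 59.5
```

```bash
python3 st.py
```

```text
t 14.725 pos [ 491.5 -338.4  150. ] yaw -39.12 zrow [ 0.  0. -1.] F tool [-0.91 -2.88  2.2 ] tq tool [ 0.67 -0.09 -0.04]
```

>>> servo_tool(
  moves=[
    [[2,0,0,0,0,0,5],[2,0,0,0,0,0,5],[2,0,0,0,0,0,5],[2,0,0,0,0,0,5]],
  ],
)

```text
time: 15.22
tool_pos: [0.4977, -0.3434, 0.15]
tool_rot: [-0.0, 0.942, -0.335, -0.0]
contact_force: [1.1, 3.0, -2.3]
gripper_width: 0.102
grasp_force: 59.5
```

>>> servo_tool(
  moves=[
    [[1,0,0,0,0,0,5],[1,0,0,0,0,0,5],[1,0,0,0,0,0,5],[1,0,0,0,0,0,5]],
  ],
)

```text
time: 15.72
tool_pos: [0.5007, -0.3459, 0.15]
tool_rot: [0.0, 0.942, -0.335, -0.0]
contact_force: [1.6, 3.3, -2.7]
gripper_width: 0.105
grasp_force: 59.4
```

>>> servo_tool(
  moves=[
    [[1,0,0,0,0,0,5],[1,0,0,0,0,0,5],[1,0,0,0,0,0,5]],
  ],
)

```text
time: 16.1
tool_pos: [0.5029, -0.3477, 0.15]
tool_rot: [-0.0, 0.942, -0.335, -0.0]
contact_force: [0.8, 3.0, -2.0]
gripper_width: 0.105
grasp_force: 59.6
```

```bash
python3 st.py
```

```text
t 16.1 pos [ 502.9 -347.7  150. ] yaw -39.12 zrow [-3.e-04  3.e-04 -1.e+00] F tool [-1.24 -2.81  1.98] tq tool [ 0.69 -0.26 -0.09]
```

>>> servo_tool(
  moves=[
    [[1,0,0,0,0,0,5],[1,0,0,0,0,0,5],[1,0,0,0,0,0,5]],
  ],
)

```text
time: 16.48
tool_pos: [0.5053, -0.3497, 0.15]
tool_rot: [0.0, 0.942, -0.335, -0.0]
contact_force: [-0.6, 4.6, -1.8]
gripper_width: 0.102
grasp_force: 59.7
```

>>> servo_tool(
  moves=[
    [[1,0,0,0,0,0,5],[1,0,0,0,0,0,5],[1,0,0,0,0,0,5]],
  ],
)

```text
time: 16.85
tool_pos: [0.5077, -0.3519, 0.15]
tool_rot: [0.0, 0.942, -0.335, 0.0]
contact_force: [1.6, 2.4, -2.0]
gripper_width: 0.106
grasp_force: 59.5
```

```bash
python3 st.py
```

```text
t 16.85 pos [ 507.7 -351.9  150. ] yaw -39.1 zrow [ 0.e+00 -7.e-04 -1.e+00] F tool [-0.28 -2.87  1.97] tq tool [ 0.48 -0.15 -0.24]
```

>>> servo_tool(
  moves=[
    [[0,0,0,0,0,0,5],[0,0,0,0,0,0,5],[0,0,0,0,0,0,5]],
  ],
)

```text
time: 17.23
tool_pos: [0.5076, -0.3518, 0.15]
tool_rot: [0.0, 0.942, -0.335, 0.0]
contact_force: [0.7, 0.8, -3.3]
gripper_width: 0.104
grasp_force: 59.4
```

```bash
python3 st.py
```

```text
t 17.225 pos [ 507.6 -351.8  150. ] yaw -39.11 zrow [ 0.e+00 -5.e-04 -1.e+00] F tool [ 0.08 -1.07  3.27] tq tool [ 0.31  0.01 -0.22]
```

>>> servo_tool(
  moves=[
    [[1,0,0,0,0,0,5],[0,0,0,0,0,0,5]],
  ],
)

```text
time: 17.48
tool_pos: [0.5085, -0.3526, 0.15]
tool_rot: [0.0, 0.942, -0.335, 0.0]
contact_force: [1.3, -0.2, -4.6]
gripper_width: 0.105
grasp_force: 59.3
```

```bash
python3 st.py
```

```text
t 17.475 pos [ 508.5 -352.6  150. ] yaw -39.11 zrow [ 2.e-04 -9.e-04 -1.e+00] F tool [ 1.14 -0.65  4.57] tq tool [ 0.15  0.21 -0.34]
```

>>> servo_tool(
  moves=[
    [[1,0,0,0,0,0,5],[0,0,0,0,0,0,5]],
  ],
)

```text
time: 17.73
tool_pos: [0.509, -0.3529, 0.15]
tool_rot: [0.0, 0.942, -0.335, -0.0]
contact_force: [-0.4, 0.4, -2.6]
gripper_width: 0.104
grasp_force: 59.5
```

```bash
python3 st.py
```

```text
t 17.725 pos [ 509.  -352.9  150. ] yaw -39.12 zrow [-6.e-04  1.e-04 -1.e+00] F tool [-0.59 -0.07  2.6 ] tq tool [ 0.08 -0.16 -0.28]
```

>>> servo_tool(
  moves=[
    [[0,0,0,0,0,0,5],[0,0,0,0,0,0,5]],
  ],
)

```text
time: 17.98
tool_pos: [0.509, -0.3529, 0.15]
tool_rot: [0.0, 0.942, -0.335, -0.0]
contact_force: [-1.4, 0.7, -2.4]
gripper_width: 0.108
grasp_force: 59.5
```

```bash
python3 st.py
```

```text
t 17.975 pos [ 509.  -352.9  150. ] yaw -39.12 zrow [-4.e-04 -1.e-04 -1.e+00] F tool [-1.51  0.31  2.42] tq tool [ 0.07 -0.15 -0.24]
```

>>> servo_tool(
  moves=[
    [[1,0,0,0,0,0,5],[0,0,0,0,0,0,5]],
  ],
)

```text
time: 18.23
tool_pos: [0.5097, -0.3532, 0.15]
tool_rot: [-0.0, 0.942, -0.335, -0.001]
contact_force: [-2.9, 1.7, -1.1]
gripper_width: 0.103
grasp_force: 59.7
```

```bash
python3 st.py
```

```text
t 18.225 pos [ 509.7 -353.2  150. ] yaw -39.12 zrow [-9.e-04  8.e-04 -1.e+00] F tool [-3.34  0.51  1.11] tq tool [ 0.1  -0.55 -0.12]
```

```bash
python3 - <<'E'
from st import *
f=manip.grab_frame("wrist"); pickle.dump(f,open("w5.pkl","wb"))
cv2.imwrite("pics/w5.png",cv2.resize(f["image"][60:330,200:560],(800,600),interpolation=cv2.INTER_CUBIC))
E
```

```text
t 18.225 pos [ 509.7 -353.2  150. ] yaw -39.12 zrow [-9.e-04  8.e-04 -1.e+00] F tool [-3.34  0.51  1.11] tq tool [ 0.1  -0.55 -0.12]
```

View pics/w5.png

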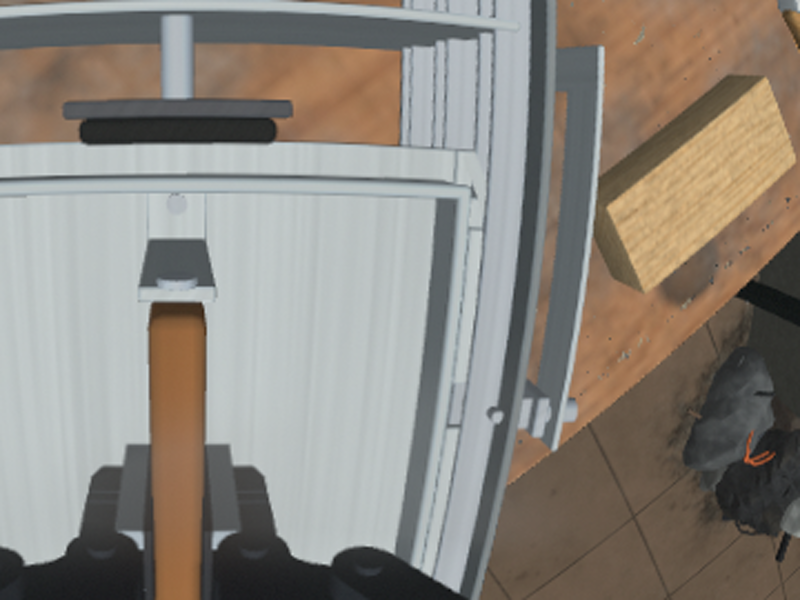

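The buffer (175,130) touches the tray's leading edge. The catch pin at (497,413) is level with the notch at (455,405), so it looks caught. I'll do a gentle tug to confirm.

>>> servo_tool(
  moves=[
    [[-1,0,0,0,0,0,5],[-1,0,0,0,0,0,5],[0,0,0,0,0,0,5],[0,0,0,0,0,0,5]],
  ],
)

```text
time: 18.77
tool_pos: [0.5086, -0.3525, 0.1499]
tool_rot: [0.0, 0.942, -0.335, 0.0]
contact_force: [0.9, -1.5, -4.7]
gripper_width: 0.11
grasp_force: 59.2
```

```bash
python3 st.py
```

```text
t 18.775 pos [ 508.6 -352.5  149.9] yaw -39.11 zrow [ 6.e-04 -8.e-04 -1.e+00] F tool [1.66 0.56 4.75] tq tool [-0.04  0.27 -0.32]
```

>>> servo_tool(
  moves=[
    [[-1,0,0,0,0,0,5],[0,0,0,0,0,0,5],[0,0,0,0,0,0,5]],
  ],
)

```text
time: 19.15
tool_pos: [0.5081, -0.3517, 0.1502]
tool_rot: [0.0, 0.942, -0.335, 0.001]
contact_force: [2.2, -1.1, -5.0]
gripper_width: 0.1
grasp_force: 59.3
```

```bash
python3 st.py
```

```text
t 19.15 pos [ 508.1 -351.7  150.2] yaw -39.11 zrow [ 1.1e-03 -5.0e-04 -1.0e+00] F tool [ 2.45 -0.52  5.02] tq tool [ 0.25  0.51 -0.41]
```

>>> servo_tool(
  moves=[
    [[1,0,0.4,0,0,0,5],[0.8,0,0,0,0,0,5],[0,0,0,0,0,0,5],[0,0,0,0,0,0,5]],
  ],
)

```text
time: 19.65
tool_pos: [0.509, -0.3525, 0.1498]
tool_rot: [-0.0, 0.942, -0.335, -0.0]
contact_force: [0.8, 1.7, -0.4]
gripper_width: 0.105
grasp_force: 59.9
```

```bash
python3 st.py
```

```text
t 19.65 pos [ 509.  -352.5  149.8] yaw -39.11 zrow [-2.e-04  4.e-04 -1.e+00] F tool [-0.46 -1.82  0.36] tq tool [ 0.33 -0.13 -0.29]
```

>>> servo_tool(
  moves=[
    [[0,0,0,0,0,0,25],[0,0,0,0,0,0,45],[0,0,0,0,0,0,45],[0,0,0,0,0,0,45]],
  ],
)

```text
time: 20.15
tool_pos: [0.509, -0.3529, 0.1497]
tool_rot: [0.0, 0.942, -0.335, 0.0]
contact_force: [-0.4, -0.2, -0.6]
gripper_width: 0.522
grasp_force: 0.0
```

>>> servo_tool(
  moves=[
    [[0,0,-10,0,0,0,45],[0,0,-20,0,0,0,45],[0,0,-40,0,0,0,45],[0,0,-40,0,0,0,45],[0,0,0,0,0,0,45],[0,0,0,0,0,0,45]],
  ],
)

```text
time: 20.9
tool_pos: [0.5091, -0.3528, 0.2603]
tool_rot: [0.0, 0.942, -0.335, 0.0]
contact_force: [0.1, -0.8, -0.6]
gripper_width: 0.526
grasp_force: 0.0
```

```bash
python3 - <<'E'
from st import *
f=manip.grab_frame("wrist"); pickle.dump(f,open("w6.pkl","wb"))
g=pickle.load(open("w5.pkl","rb"))
# tray bore/bolt spot: track the front strap patch in world between w5 and w6
t=g["image"][137:196,255:300]
G=pickle.load(open("side0.pkl","rb"))
h=f["image"]
sc=[(cv2.minMaxLoc(cv2.matchTemplate(h,cv2.resize(t,None,fx=k,fy=k),cv2.TM_CCOEFF_NORMED)),k) for k in np.arange(.4,.9,.02)]
(m,_k)=max(sc,key=lambda a:a[0][1]); x,y=m[3]
u,v=x+_k*(279-255),y+_k*(151-137)   # tray bolt dot (175,203) in crop
print("score",m[1],ray(g,200+177*.45,60+203*.45,.105,True),ray(f,x+_k*(200+177*.45-255),y+_k*(60+203*.45-137),.105,True))
E
```

```text
t 20.9 pos [ 509.1 -352.8  260.3] yaw -39.12 zrow [ 8.e-04 -7.e-04 -1.e+00] F tool [0.6  0.57 0.59] tq tool [-0.01 -0.03  0.01]
score 0.7276347279548645 [ 0.55372047 -0.38887135  0.105     ] [ 0.55354432 -0.38884976  0.105     ]
```

```bash
python3 -c "
from plant import manip
print(manip.job_done())"
```

```text
the job is handed in; nothing more can be done
None
```

The tray is home on the top pair of runners (the jar stands in the rack), held in the notch by the roller catch by every check I could make: a gentle backward tug was resisted and the tray stayed put when released. I handed the job in at about 21 s, the hardest push I read being about 5 N, with nothing done to the jar, tin or offcut.

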